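# Turn the painted coaster on the craft counter

## Task

The pink coaster on the cork block has dried on its painted side: pick up the spatula and use it to turn the pink coaster over so that it lies flat on the block, bare wooden face up. Touch the pink coaster with the spatula only, do not toss it, and leave the teal coaster as it lies. When it is turned, lay the spatula back down flat on the counter.

Things in the scene. Friction and masses are not known exactly. Their poses are not given: they have to be found in the camera images.
- pink_coaster_center (a point): Pink wooden coaster, a disc 90 mm across, 10 mm thick, 60 g: painted pink with cream rings on one face (up at the start), bare pale wood on the other. Point: its middle, half-way through; z out of the painted face. It juts 26 to 34 mm over the block's +y edge, its underside 26 mm above the counter. Lifted there it pivots on its far edge; pushed past upright it falls over.
- teal_coaster_center (a point): Teal coaster, same size and build, jutting over the same edge about 150 mm along from the pink one, on either side. Point: its middle, half-way through. To be left as it is.
- board: Fixed cork block on the counter, 300 mm along its x, 240 mm along its y, 26 mm thick. Origin: centre of its underside. The coasters jut over its +y long edge, 120 mm from the origin; the rest of its top is empty. Friction about 0.6.
- spatula_grip (a point): Spatula, 90 g, flat on the counter. Point: where to grip its wooden handle, near the balance, 14 mm above its underside; x to the blade, z up. Handle 22 mm wide (y), 28 mm high, from 75 mm behind to 45 mm ahead of the point. Black flat blade 52 mm wide, 2.5 mm thick, undersides level, from 78 mm to its straight front edge 150 mm ahead; before it a neck 6 mm thick.
Not all that is in view belongs to the job. What is meant by the part that bears pink_coaster_center is not green, and is the smaller of those in its own colour.

How it is judged:
On the way:
1. the spatula lifts the pink coaster by its edge, to more than 25 degrees (contact force between spatula and pink_coaster above 0.02 N and angle between pink_coaster_center's own z axis and vertical above 0.44 rad), for 0.05 s.
At the end, for the whole second after the job is handed in: The pink coaster is at rest on the cork block, bare face up, within 10 degrees of level and 7 mm of its resting height there; the spatula is at rest on the counter, right way up, within 10 degrees of level and 10 mm of its resting height (angle between pink_coaster_center's own z axis and vertical above 2.967 rad and z of pink_coaster_center in the frame of board between 0.024 and 0.038 m and linear speed of each of pink_coaster, spatula below 0.02 m/s and height (world z) of spatula_grip below 0.024 m and angle between spatula_grip's own z axis and vertical below 0.175 rad); the robot touches nothing.
It fails at once if the pink coaster is touched by the gripper or the arm instead of the spatula (over 0.3 N) (contact force between any of the fingers, the arm and pink_coaster above 0.3 N).
It fails at once if the pink coaster is tossed: its middle rises more than 150 mm above the counter (height (world z) of pink_coaster_center above 0.15 m).
It fails at once if the teal coaster is moved by more than 15 mm or tilted by more than 15 degrees (distance of teal_coaster_center from where it was at the start of the episode above 0.015 m or angle between teal_coaster_center's own z axis and vertical above 0.26 rad).
It also fails if it takes over 46 s, if anything falls off the work surface, if the arm or the gripper's body presses on something with over 40 N, if the wrist force passes 120 N, or if a joint passes its speed limit or range.

## Robot

A 6-joint arm with a two-finger parallel gripper is mounted at the origin on the work surface. World frame = base frame: x ahead of the robot, y to its left, z up, the work surface at z = 0. Lengths are in m, angles in rad, forces in N, time in s.
With the tool pointing down it reaches from about 0.35 to 0.85 m from the base axis. Payload 8.1 kg.
Tool frame: the origin (TCP) lies on the centre line of the jaws, within the pads' length; the fingertips stand 19 mm ahead of it and the grasp point (between the pads) is the TCP; x points along the fingers, y is the direction in which the jaws open and shut, and the axes are right-handed (so a half turn about x gives the same grasp; the last joint's range is limited). The gripper opens to 93 mm and grips with 3 to 60 N. Pads are 15 mm wide; open, the fingers measure 128 mm over their backs; the gripper's body (75 mm by 188 mm) begins 65 mm behind the grasp point.
Start: joints at [-0.085, 0.13, 1.488, -0, 1.523, -0.085], TCP at [0.6, 0, 0.213] pointing down, gripper open.
Joint ranges: [-2.96, 2.96], [-0.89, 2.26], [0.02, 2.5], [-1.34, 4.48], [0, 2.73], [-2.66, 2.66]. Speed limits (rad/s): [2.39, 2.39, 2.79, 3.14, 3.14, 3.14].

## Interface

Orientations are given as [roll, pitch, yaw] about the fixed x, y, z axes, in that order (R = Rz(yaw) Ry(pitch) Rx(roll)).
In Python, from bench import r gives the robot as it stands.
- The arm moves only by the tool send_rows, never from a script. Its argument "targets" is a list of rows, each a list of 3 entries, a list of its own where there are three numbers: the turn, a rotation vector about the tool's x, y, z in degrees, then the shift along the tool's x, y, z in m, then the opening, from 0 (shut) to 1 (fully open). In form: [[[wx, wy, wz], [dx, dy, dz], grip], ...]. A call has 1 to 5 rows; each row shifts and turns the pose as measured when the row begins, along the tool's axes as they then stand; what a row does not reach is not made up. A row lasts 1/12 s, in which the tool goes at most 41.7 mm and 7.16 degrees, less where a joint would pass 70% of its speed; a pose out of reach is approached as far as the arm can. A call is refused whole if a number of a shift passes 0.0417 or a number of a turn 7.16, either way. A call with a gripper value outside its range is refused whole. The fingers move at their own pace and stop on an object; the grip force is fixed at half the most. Time passes only in rows, so rows that do not move let the fingers close. It gives the time, the measured TCP pose, the force and the opening at its end, in the units of the state.
- r.get_obs(): the state, without advancing time (a new reading comes with each control period).
- r.get_image(name): name is "scene" or "side" or "wrist"; returns a dict with "color" (400x640x3 uint8, red, green, blue), "depth" (400x640 float32, m along the optical axis (not along the pixel's ray), 0 where there is no reading), "fx", "fy", "cx", "cy" (pixels), "R" (3x3) and "t" (3): a world point X has camera coordinates R X + t; the wrist camera has in their place "mount" (4x4, takes a point from camera to tool coordinates, whose origin is the TCP and whose axes are the tool frame's). Camera axes: x right, y down, z forward; pixel columns grow to the right and rows downward; lengths in m; the calibration is good to about 2 mm. A picture is of the moment at which its call begins: read the wrist's pose just before it.
- r.job_done(): hands the job in, once; it reports no verdict.
The state is a dict: "time": time; "joint_pos": joint angles; "dq": joint speeds; "effort": joint torques, N m; "tcp_pos": TCP position; "orientation": TCP orientation; "force": force on the tool from outside, world axes, zero at the start; "torque": the same for the moment, N m; "width": finger opening in m.
Only numpy, scipy, OpenCV 4.12 (cv2) and the standard library are available. Lean on these libraries where they do the work, as an engineer would, in place of code of your own. Each camera call takes 0.05 s, during which the arm holds its last target.

## Working session

There is one attempt and no reset: what is moved stays moved. The work goes in short steps, Python scripts to look and compute and a tool call to move; the robot and the scene stay as the last step left them, time stands still between calls to the robot, and variables do not carry over. Pictures are saved under pics/ and viewed, and the job is handed in when it is done.

Besides the shell and the picture viewer there is one more tool, called after "Call:" as name([rows], argument=value, ...), one row to a line, values as JSON. send_rows: Moves the arm, as the interface text tells. Its arguments: {"type":"object","properties":{"targets":{"type":"array","items":{"type":"array"}}},"required":["targets"]}

```bash
mkdir -p pics; ls; python3 - <<'E'
from bench import r
import cv2,pickle
print(r.get_obs())
for n in ["scene","side","wrist"]:
    im=r.get_image(n); cv2.imwrite(f"pics/a_{n}.png",im["color"][:,:,::-1]); pickle.dump(im,open(f"a_{n}.pkl","wb"))
    print({k:v for k,v in im.items() if k not in("color","depth")})
E
```

```text
pics
{'time': 0.0, 'joint_pos': array([-8.53837932e-02,  1.31153340e-01,  1.48928716e+00, -3.15604885e-05,
        1.52299995e+00, -8.54043479e-02]), 'dq': array([ 0.00081727,  0.00013629, -0.00031143, -0.00254583, -0.00178242,
        0.00106151]), 'effort': array([-1.61290725e-03, -5.59853125e+01, -4.91755986e+01,  7.67333270e-02,
        3.59135563e-02, -2.97389461e-04]), 'tcp_pos': array([5.99412685e-01, 7.02064570e-05, 2.11687813e-01]), 'orientation': array([-1.63914325,  1.56894827,  3.07326782]), 'force': array([-0.27089994,  0.0879575 ,  0.89133039]), 'torque': array([ 0.00071681, -0.01413058, -0.03178868]), 'width': 0.09303869172811971}
{'fx': 392.0028374085014, 'fy': 392.0028374085014, 'cx': 316.4030258317882, 'cy': 205.40289875815307, 'R': array([[-0.70721771,  0.70697258, -0.00573386],
       [ 0.51407106,  0.50864776, -0.69065795],
       [-0.48535972, -0.49139314, -0.72315885]]), 't': array([ 0.3760922, -0.3261665,  1.1043557])}
{'fx': 467.1558908053693, 'fy': 467.1558908053693, 'cx': 318.23054379271775, 'cy': 196.94825824458155, 'R': array([[-0.78879907, -0.61437809,  0.01831919],
       [-0.42222029,  0.51994692, -0.74255318],
       [ 0.4466834 , -0.59345999, -0.66953654]]), 't': array([0.56512072, 0.27835441, 0.65761438])}
{'fx': 285.267574790987, 'fy': 285.267574790987, 'cx': 318.2943644463014, 'cy': 197.0678799319613, 'mount': array([[-9.48542861e-04, -2.75879927e-01,  9.61191639e-01,
        -1.72022649e-01],
       [ 9.99999501e-01,  3.87539369e-05,  9.97963136e-04,
        -9.33709442e-04],
       [-3.12567957e-04,  9.61192106e-01,  2.75879753e-01,
        -7.72195147e-02],
       [ 0.00000000e+00,  0.00000000e+00,  0.00000000e+00,
         1.00000000e+00]])}
```

View pics/a_scene.png

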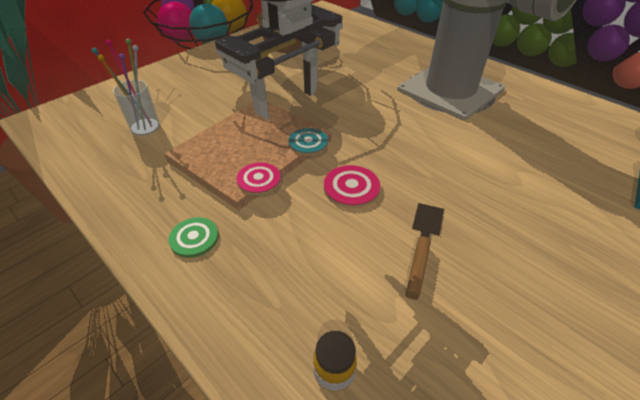

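View pics/a_side.png

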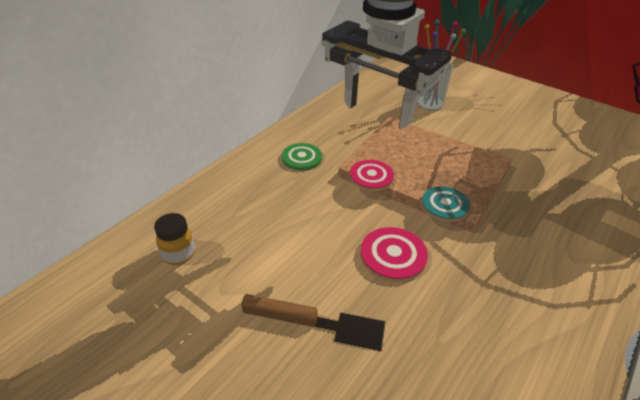

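View pics/a_wrist.png

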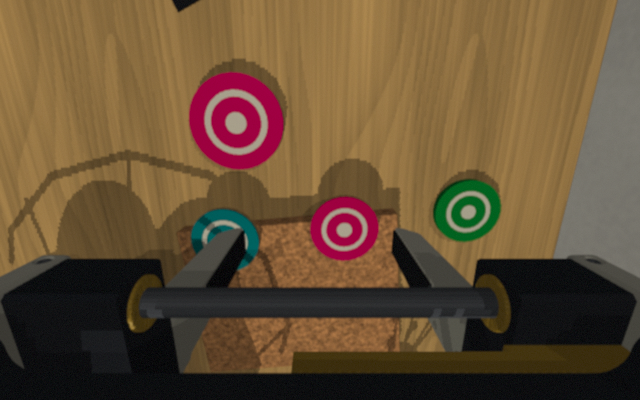

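The scene view shows the small pink coaster at (259,177) on the block and teal at (308,140). A larger pink disc on the counter at (352,185) is a distractor. The spatula is at about (425,250). I'll measure them next.

```bash
cat > h.py <<'E'
import numpy as np,cv2,pickle
def ray(im,u,v,z,pose=None):
    d=np.array([(u-im["cx"])/im["fx"],(v-im["cy"])/im["fy"],1.])
    if "R" in im: R=im["R"].T; c=-R@im["t"]
    else:
        T=pose@im["mount"]; R=T[:3,:3]; c=T[:3,3]
    w=R@d; return c+w*(z-c[2])/w[2]
def masks(im):
    h=cv2.cvtColor(im["color"],cv2.COLOR_RGB2HSV)
    return dict(pink=cv2.inRange(h,(160,120,80),(178,255,255)),teal=cv2.inRange(h,(85,100,50),(105,255,255)),
      green=cv2.inRange(h,(50,100,50),(80,255,255)))
def fillc(m,amin=150):
    cs,_=cv2.findContours(m,cv2.RETR_EXTERNAL,cv2.CHAIN_APPROX_NONE)
    return [c for c in cs if cv2.contourArea(c)>amin]
E
python3 - <<'E'
from h import *
np.set_printoptions(precision=4,suppress=True)
for n in ["scene","side"]:
    im=pickle.load(open(f"a_{n}.pkl","rb"))
    for k,m in masks(im).items():
        for c in fillc(m):
            z=0.036
            P=np.array([ray(im,u,v,z)[:2] for u,v in c[:,0,:]])
            cc,rr=cv2.minEnclosingCircle(P.astype(np.float32))
            print(n,k,c.reshape(-1,2).mean(0),cv2.contourArea(c),np.array(cc),rr, "z.010:",ray(im,*c.reshape(-1,2).mean(0),0.010)[:2])
    col=im["color"]; h=cv2.cvtColor(col,cv2.COLOR_RGB2HSV)
    # dark blade
    for (u,v) in ([(428,220),(420,268),(414,292)] if n=="scene" else [(360,332),(280,310),(247,304)]):
        print(col[v,u],h[v,u],ray(im,u,v,0.01))
    big=cv2.resize(col[:,:,::-1],None,fx=2.5,fy=2.5,interpolation=cv2.INTER_CUBIC)
    if n=="scene":
        cv2.imwrite("pics/b1.png",big[250:750,375:1175])
    else: cv2.imwrite("pics/b2.png",big[270:870,500:1300])
E
```

```text
scene pink [351.3285 184.6642] 1689.5 [0.5157 0.0827] 0.0577528290450573 z.010: [0.496 0.068]
scene pink [258.0481 176.9231] 987.0 [ 0.6338 -0.0676] 0.04604377970099449 z.010: [ 0.6184 -0.0904]
scene pink [174.2899  32.3768] 195.5 [ 0.3793 -0.8241] 0.08014091104269028 z.010: [ 0.3503 -0.8782]
scene pink [172.7596  13.8654] 693.0 [ 0.2865 -0.9725] 0.14817042648792267 z.010: [ 0.2659 -1.0301]
scene teal [310.6526 144.9158] 151.5 [ 0.4757 -0.0821] 0.043196901679039 z.010: [ 0.4612 -0.0896]
scene teal [206.1798  16.1798] 565.5 [ 0.222  -0.8789] 0.1058240756392479 z.010: [ 0.1907 -0.9205]
scene teal [419.8333   7.1417] 606.0 [-0.369  -0.3549] 0.11982642859220505 z.010: [-0.4344 -0.4042]
scene green [192.9508 236.3689] 1380.0 [ 0.8141 -0.0277] 0.04365402087569237 z.010: [ 0.8078 -0.0484]
scene green [10.2632 30.4825] 771.0 [ 0.7502 -1.291 ] 0.28237640857696533 z.010: [ 0.7459 -1.3076]
[62 52 41] [16 86 62] [0.4667 0.2383 0.01  ]
[126  90  52] [ 15 150 126] [0.5699 0.2914 0.01  ]
[89 66 42] [ 15 135  89] [0.6164 0.3118 0.01  ]
side pink [393.9345 252.5119] 2602.0 [0.4854 0.0878] 0.05819420516490936 z.010: [0.4925 0.0688]
side pink [371.6602 173.4466] 923.5 [ 0.6304 -0.0662] 0.045582301914691925 z.010: [ 0.6452 -0.0934]
side teal [445.5192 201.0577] 237.0 [ 0.4736 -0.084 ] 0.021908540278673172 z.010: [ 0.4825 -0.1135]
side teal [445.9194 202.2849] 391.0 [ 0.473  -0.0827] 0.044245898723602295 z.010: [ 0.4802 -0.1107]
side green [301.4149 156.0638] 770.0 [ 0.7784 -0.0206] 0.04562372714281082 z.010: [ 0.7997 -0.046 ]
[40 34 30] [12 64 40] [0.45   0.2391 0.01  ]
[108  76  45] [ 15 149 108] [0.5709 0.2853 0.01  ]
[95 67 40] [ 15 148  95] [0.6193 0.3096 0.01  ]
```

```bash
python3 - <<'E'
from h import *
np.set_printoptions(precision=4,suppress=True)
for n,box in [("scene",(400,195,455,305)),("side",(235,290,395,355))]:
    im=pickle.load(open(f"a_{n}.pkl","rb")); h=cv2.cvtColor(im["color"],cv2.COLOR_RGB2HSV)
    x0,y0,x1,y1=box
    dark=cv2.inRange(h,(0,0,0),(179,255,75)); s=np.zeros_like(dark); s[y0:y1,x0:x1]=255; dark&=s
    br=cv2.inRange(h,(5,120,60),(16,255,160))&s
    cv2.imwrite(f"pics/m_{n}.png",cv2.resize(np.hstack([dark[y0:y1,x0:x1],br[y0:y1,x0:x1]]),None,fx=2.5,fy=2.5))
    for k,m,z in(("dark",dark,0.0025),("br",br,0.014)):
        for c in fillc(m,60):
            P=np.array([ray(im,u,v,z)[:2] for u,v in c[:,0,:]]).astype(np.float32)
            q=cv2.minAreaRect(P); print(n,k,cv2.contourArea(c),q); print(cv2.boxPoints(q))
E
```

```text
scene dark 653.0 ((0.46133309602737427, 0.23581498861312866), (0.08079761266708374, 0.04957203567028046), 25.231618881225586)
[[0.4142 0.241 ]
 [0.4354 0.1962]
 [0.5084 0.2306]
 [0.4873 0.2755]]
scene br 765.5 ((0.5692231059074402, 0.28697580099105835), (0.1365554928779602, 0.023092739284038544), 25.319677352905273)
[[0.5026 0.2682]
 [0.5124 0.2473]
 [0.6359 0.3057]
 [0.626  0.3266]]
side dark 1484.0 ((0.4765213429927826, 0.24444931745529175), (0.12073269486427307, 0.05181625112891197), 25.30683135986328)
[[0.4109 0.2421]
 [0.433  0.1952]
 [0.5422 0.2468]
 [0.52   0.2937]]
side dark 118.0 ((0.5779561996459961, 0.29543477296829224), (0.10012371838092804, 0.009072870016098022), 25.983417510986328)
[[0.531  0.2776]
 [0.5349 0.2694]
 [0.6249 0.3133]
 [0.621  0.3214]]
side br 1390.5 ((0.5712681412696838, 0.2877085506916046), (0.12384847551584244, 0.036537349224090576), 25.065689086914062)
[[0.5074 0.278 ]
 [0.5229 0.2449]
 [0.6351 0.2974]
 [0.6196 0.3305]]
```

View pics/b1.png

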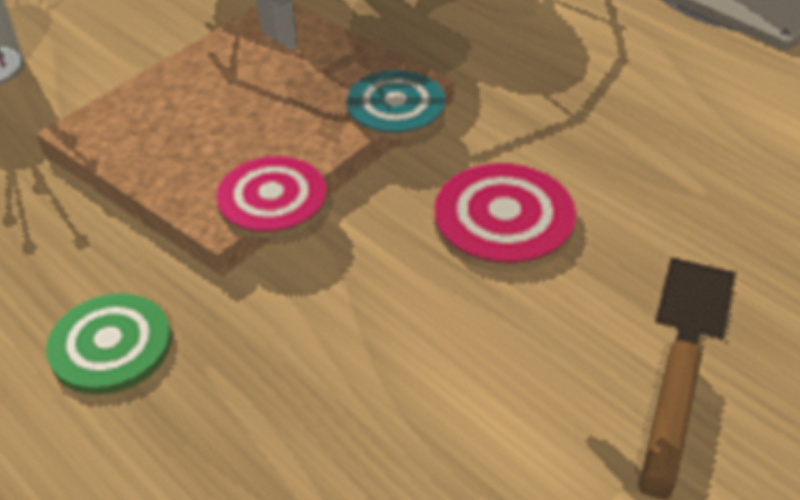

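View pics/b2.png

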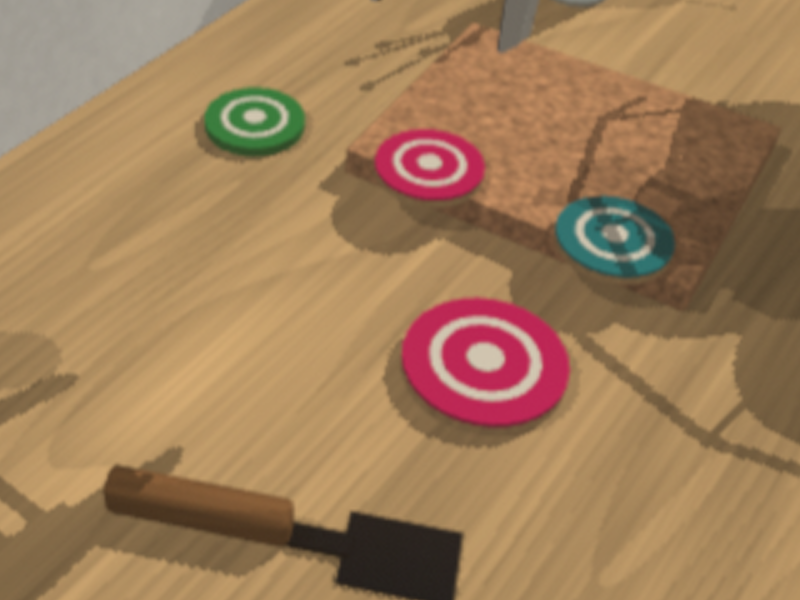

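```bash
python3 - <<'E'
from h import *
from scipy.spatial.transform import Rotation as R
np.set_printoptions(precision=4,suppress=True)
for n,pts in [("scene",[(238.4,202.4),(330.4,138),(165.5,153)]),("side",[(340,170),(474,224),(390,122)])]:
    im=pickle.load(open(f"a_{n}.pkl","rb"))
    q=[ray(im,*p,0.026)[:2] for p in pts]
    e=q[1]-q[0]
    print(n,*q,np.linalg.norm(e),np.degrees(np.arctan2(-e[1],-e[0])))
    # cork mask polygon
    h=cv2.cvtColor(im["color"],cv2.COLOR_RGB2HSV)
M=R.from_euler('xyz',[-1.63914325,1.56894827,3.07326782]).as_matrix(); print(M)
E
```

```text
scene [ 0.7024 -0.0449] [ 0.4252 -0.0605] [ 0.7233 -0.2842] 0.27760626951994666 3.214500003341287
side [ 0.6933 -0.0435] [ 0.4072 -0.0713] [ 0.7081 -0.2673] 0.2874490941571856 5.551485114440615
[[-0.0018  1.      0.    ]
 [ 0.0001  0.     -1.    ]
 [-1.     -0.0018 -0.0001]]
```

```bash
cat >> h.py <<'E'
from scipy.spatial.transform import Rotation as Rot
def Rdown(ang,pitch=0): # tool x down, tool y at world angle ang (deg)
    a=np.radians(ang); y=np.array([np.cos(a),np.sin(a),0]); x=np.array([0,0,-1.]); 
    return np.column_stack([x,y,np.cross(x,y)])
def plan(r,tp,ang,n=None,grip=1,show=True,st=0.036,sr=6.8):
    o=r.get_obs(); R0=Rot.from_euler('xyz',o["orientation"]); p0=o["tcp_pos"]; R1=Rot.from_matrix(Rdown(ang))
    rv=(R0.inv()*R1).as_rotvec(degrees=True); d=np.array(tp)-p0
    need=max(np.linalg.norm(d)/st,np.linalg.norm(rv)/sr,1e-9)
    n=n or int(np.ceil(need)); dr=rv/n; R=R0
    print("t",round(o["time"],2),"pos",p0.round(4),"d",d.round(4),"rv",rv.round(2),"F",o["force"].round(2),"w",round(o["width"],4),"n",n)
    rows=[]
    for k in range(n):
        rows.append([dr.round(2).tolist(),R.inv().apply(d/n).round(4).tolist(),grip]); R=R*Rot.from_rotvec(dr,degrees=True)
    if show: print(str(rows[:5]).replace(" ",""))
    return rows
E
python3 - <<'E'
from h import *
from bench import r
plan(r,[.559,.2825,.14],-64.8)
rows=plan(r,[.559,.2825,.14],-64.8,show=False); print(rows[5:])
E
```

```text
t 0.15 pos [5.995e-01 1.000e-04 2.119e-01] d [-0.0405  0.2824 -0.0719] rv [6.48e+01 4.00e-02 8.00e-02] F [-0.16 -0.91 -0.42] w 0.0929 n 10
[[[6.48,0.0,0.01],[0.0072,-0.004,-0.0282],1],[[6.48,0.0,0.01],[0.0072,-0.0072,-0.0276],1],[[6.48,0.0,0.01],[0.0072,-0.0103,-0.0266],1],[[6.48,0.0,0.01],[0.0072,-0.0132,-0.0253],1],[[6.48,0.0,0.01],[0.0072,-0.016,-0.0236],1]]
t 0.15 pos [5.995e-01 1.000e-04 2.119e-01] d [-0.0405  0.2824 -0.0719] rv [6.48e+01 4.00e-02 8.00e-02] F [-0.16 -0.91 -0.42] w 0.0929 n 10
[[[6.48, 0.0, 0.01], [0.0072, -0.0186, -0.0217], 1], [[6.48, 0.0, 0.01], [0.0072, -0.0209, -0.0194], 1], [[6.48, 0.0, 0.01], [0.0072, -0.0229, -0.017], 1], [[6.48, 0.0, 0.01], [0.0072, -0.0247, -0.0143], 1], [[6.48, 0.0, 0.01], [0.0072, -0.0262, -0.0114], 1]]
```

Call:
send_rows([
  [[6.5,0,0],[0.007,-0.004,-0.028],1],
  [[6.5,0,0],[0.007,-0.007,-0.0275],1],
  [[6.5,0,0],[0.007,-0.01,-0.0265],1],
  [[6.5,0,0],[0.007,-0.013,-0.025],1],
  [[6.5,0,0],[0.007,-0.016,-0.0235],1],
])

```text
time: 0.57
tcp_pos: [0.5812, 0.1385, 0.1758]
orientation: [0.538, 1.569, -1.627]
force: [-0.1, 0.3, -0.1]
width: 0.0933
```

Call:
send_rows([
  [[6.5,0,0],[0.007,-0.0185,-0.0215],1],
  [[6.5,0,0],[0.007,-0.021,-0.0195],1],
  [[6.5,0,0],[0.007,-0.023,-0.017],1],
  [[6.5,0,0],[0.007,-0.0245,-0.0145],1],
  [[6.5,0,0],[0.007,-0.026,-0.0115],1],
])

```text
time: 0.98
tcp_pos: [0.5641, 0.2866, 0.137]
orientation: [0.484, 1.567, -2.279]
force: [0.7, -0.7, -0.3]
width: 0.0932
```

```bash
python3 - <<'E'
from h import *
from bench import r
plan(r,[.559,.2825,.14],-64.8)
im=r.get_image("wrist"); o=r.get_obs(); pickle.dump((im,o),open("w1.pkl","wb")); cv2.imwrite("pics/w1.png",im["color"][:,:,::-1])
E
```

```text
t 0.98 pos [0.5641 0.2866 0.137 ] d [-0.0051 -0.0041  0.003 ] rv [-3.49  0.22 -0.11] F [ 0.66 -0.67 -0.35] w 0.0932 n 1
[[[-3.49,0.22,-0.11],[-0.003,0.0019,0.0063],1]]
```

View pics/w1.png

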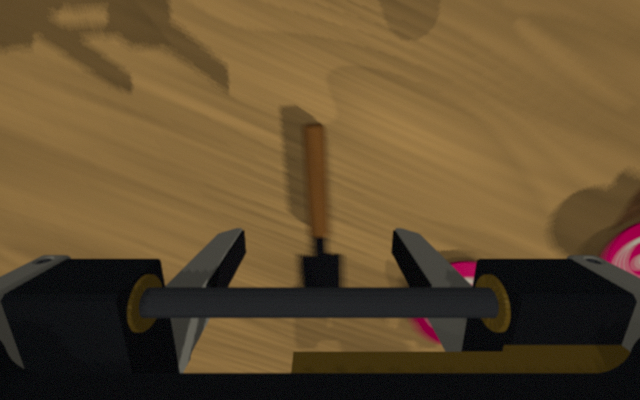

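The wrist view shows the handle running from (314,125) to (320,238) between the open jaws, with the blade behind the bar. I'll fit its line from here.

```bash
python3 - <<'E'
from h import *
from bench import r
im,o=pickle.load(open("w1.pkl","rb"))
T=np.eye(4);T[:3,:3]=Rot.from_euler('xyz',o["orientation"]).as_matrix();T[:3,3]=o["tcp_pos"]
h=cv2.cvtColor(im["color"],cv2.COLOR_RGB2HSV)
m=cv2.inRange(h,(4,140,50),(14,255,170)); s=np.zeros_like(m); s[115:245,295:335]=255; m&=s
c=max(fillc(m),key=cv2.contourArea)
P=np.array([ray(im,u,v,.026,T)[:2] for u,v in c[:,0,:]]).astype(np.float32)
q=cv2.minAreaRect(P); print(q,cv2.boxPoints(q))
plan(r,[.559,.2825,.06],-64.8)
E
```

```text
Traceback (most recent call last):
ValueError: max() iterable argument is empty
```

```bash
python3 - <<'E'
from h import *
from bench import r
im,o=pickle.load(open("w1.pkl","rb"))
T=np.eye(4);T[:3,:3]=Rot.from_euler('xyz',o["orientation"]).as_matrix();T[:3,3]=o["tcp_pos"]
h=cv2.cvtColor(im["color"],cv2.COLOR_RGB2HSV)
print(h[180,290:340:3].tolist(), h[150,317])
for (u,v) in [(303,125),(326,125),(313,240),(329,240),(303,256),(340,256)]:
    print(u,v,ray(im,u,v,.028 if v<250 else .0025,T).round(4))
plan(r,[.559,.2825,.06],-64.8)
E
```

```text
[[18, 137, 95], [18, 141, 92], [18, 142, 88], [18, 142, 88], [18, 145, 88], [16, 157, 86], [16, 164, 84], [15, 183, 89], [15, 182, 94], [15, 188, 95], [15, 184, 94], [15, 175, 93], [17, 163, 100], [17, 143, 112], [18, 142, 126], [18, 139, 139], [18, 139, 143]] [ 15 180 102]
303 125 [0.6188 0.3298 0.028 ]
326 125 [0.6267 0.3095 0.028 ]
313 240 [0.5112 0.2788 0.028 ]
329 240 [0.5174 0.2629 0.028 ]
303 256 [0.4765 0.2787 0.0025]
340 256 [0.4923 0.2379 0.0025]
t 1.03 pos [0.562  0.2915 0.135 ] d [-0.003 -0.009 -0.075] rv [-4.12  0.3   0.06] F [-2.98  1.12 -0.57] w 0.093 n 3
[[[-1.37,0.1,0.02],[0.025,0.0025,0.0019],1],[[-1.37,0.1,0.02],[0.025,0.0024,0.002],1],[[-1.37,0.1,0.02],[0.025,0.0023,0.0021],1]]
```

Call:
send_rows([
  [[-1.4,0,0],[0.01,0.0025,0.002],1],
  [[-1.4,0,0],[0.01,0.0025,0.002],1],
  [[-1.3,0,0],[0.01,0.0025,0.002],1],
  [[0,0,0],[0,0,0],1],
])

```text
time: 1.37
tcp_pos: [0.5566, 0.2838, 0.1002]
orientation: [-0.166, 1.562, -2.853]
force: [-1.3, 0.0, -1.0]
width: 0.0933
```

```bash
python3 - <<'E'
from h import *
from bench import r
o=r.get_obs(); im=r.get_image("wrist"); pickle.dump((im,o),open("w1.pkl","wb"))
T=np.eye(4);T[:3,:3]=Rot.from_euler('xyz',o["orientation"]).as_matrix();T[:3,3]=o["tcp_pos"]
h=cv2.cvtColor(im["color"],cv2.COLOR_RGB2HSV)
m=cv2.inRange(h,(4,158,50),(16,255,170)); s=np.zeros_like(m); s[60:255,285:345]=255; m&=s
m=cv2.morphologyEx(m,cv2.MORPH_OPEN,np.ones((3,3)))
c=max(fillc(m),key=cv2.contourArea)
P=np.array([ray(im,u,v,.026,T)[:2] for u,v in c[:,0,:]]).astype(np.float32)
q=cv2.minAreaRect(P); print(q,cv2.boxPoints(q), c.reshape(-1,2).min(0),c.reshape(-1,2).max(0))
cv2.imwrite("pics/w2.png",np.hstack([im["color"][:,:,::-1][40:280,220:420],cv2.cvtColor(m,8)[40:280,220:420]]))
plan(r,[.559,.2825,.06],-64.8)
E
```

```text
((0.5717203617095947, 0.2888476550579071), (0.1183285191655159, 0.020724378526210785), 25.573226928710938) [[0.5138792  0.2726556 ]
 [0.5228251  0.2539615 ]
 [0.62956154 0.3050397 ]
 [0.6206156  0.3237338 ]] [310 116] [334 246]
t 1.42 pos [0.557  0.284  0.1013] d [ 0.002  -0.0015 -0.0413] rv [0.72 0.47 0.08] F [0.53 0.06 0.19] w 0.093 n 2
[[[0.36,0.24,0.04],[0.0206,0.0012,-0.0007],1],[[0.36,0.24,0.04],[0.0206,0.0011,-0.0007],1]]
```

View pics/w2.png

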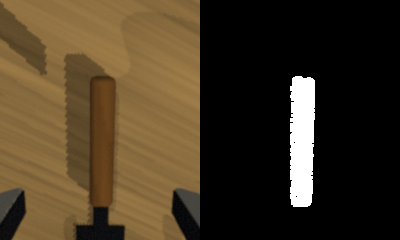

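The handle mask is clean, which puts the grip at (0.558, 0.282) with the handle at 25.5°. I'll descend next.

Call:
send_rows([
  [[0.4,0.2,0],[0.03,0.001,-0.0005],1],
  [[0,0.2,0],[0.02,0.001,0],1],
  [[0,0,0],[0.012,0,0],1],
  [[0,0,0],[0,0,0],1],
])

```text
time: 1.75
tcp_pos: [0.5612, 0.2808, 0.0407]
orientation: [-2.946, 1.566, 0.641]
force: [0.5, 0.4, -0.6]
width: 0.0927
```

```bash
python3 - <<'E'
from h import *
from bench import r
plan(r,[.558,.2824,.023],-64.5)
E
```

```text
t 1.75 pos [0.5612 0.2808 0.0407] d [-0.0032  0.0016 -0.0177] rv [-0.02 -0.26  0.05] F [ 0.47  0.42 -0.65] w 0.0927 n 1
[[[-0.02,-0.26,0.05],[0.0177,-0.0028,0.0022],1]]
```

Call:
send_rows([
  [[0,-0.2,0],[0.009,-0.002,0.001],1],
  [[0,0,0],[0.008,-0.001,0.001],1],
  [[0,0,0],[0,0,0],1],
])

```text
time: 2.0
tcp_pos: [0.5594, 0.2826, 0.0247]
orientation: [-2.885, 1.568, 0.701]
force: [-0.2, -0.1, -0.8]
width: 0.093
```

```bash
python3 - <<'E'
from h import *
from bench import r
plan(r,[.558,.2824,.023],-64.5)
E
```

```text
t 2.0 pos [0.5594 0.2826 0.0247] d [-0.0014 -0.0002 -0.0017] rv [-0.06 -0.17  0.04] F [-0.17 -0.13 -0.84] w 0.093 n 1
[[[-0.06,-0.17,0.04],[0.0017,-0.0005,0.0014],1]]
```

Close the jaws.

Call:
send_rows([
  [[0,0,0],[0.0015,0,0.001],0],
  [[0,0,0],[0,0,0],0],
  [[0,0,0],[0,0,0],0],
  [[0,0,0],[0,0,0],0],
  [[0,0,0],[0,0,0],0],
])

```text
time: 2.42
tcp_pos: [0.5602, 0.2832, 0.0259]
orientation: [-3.069, 1.564, 0.518]
force: [0.6, 0.7, -0.3]
width: 0.064
```

Call:
send_rows([
  [[0,0,0],[0,0,0],0],
  [[0,0,0],[0,0,0],0],
  [[0,0,0],[0,0,0],0],
])

```text
time: 2.67
tcp_pos: [0.5609, 0.2836, 0.0271]
orientation: [-3.094, 1.562, 0.493]
force: [0.6, -0.1, -0.2]
width: 0.044
```

Call:
send_rows([
  [[0,-0.2,0],[0.003,0,0.001],0],
  [[0,0,0],[0.001,0,0],0],
  [[0,0,0],[0.0005,0,0],0],
  [[0,0,0],[0.0005,0,0],0],
  [[0,0,0],[0.0005,0,0],0],
])

```text
time: 3.08
tcp_pos: [0.5609, 0.2835, 0.0224]
orientation: [-3.107, 1.564, 0.48]
force: [0.1, -0.6, 5.7]
width: 0.0108
```

Call:
send_rows([
  [[0,0,0],[0.0005,0,0],0],
  [[0,0,0],[0.0005,0,0],0],
  [[0,0,0],[0.0005,0,0],0],
  [[0,0,0],[0.0005,0,0],0],
])

```text
time: 3.42
tcp_pos: [0.562, 0.2838, 0.0224]
orientation: [-3.135, 1.562, 0.451]
force: [-3.0, -1.3, 7.5]
width: 0.0004
```

```bash
python3 - <<'E'
from h import *
from bench import r
plan(r,[.559,.2824,.026],-64.5)
E
```

```text
t 3.42 pos [0.562  0.2838 0.0224] d [-0.003  -0.0014  0.0036] rv [-0.01 -0.5   0.  ] F [-2.98 -1.28  7.45] w 0.0004 n 1
[[[-0.01,-0.5,0.0],[-0.0036,-0.0,0.0032],1]]
```

The jaws shut to zero, so they aren't holding the handle. I'll look.

```bash
python3 - <<'E'
from h import *
from bench import r
for n in ["side","scene","wrist"]:
    im=r.get_image(n); cv2.imwrite(f"pics/c_{n}.png",im["color"][:,:,::-1]); pickle.dump((im,r.get_obs()),open(f"c_{n}.pkl","wb"))
a=cv2.imread("pics/c_side.png"); b=cv2.imread("pics/c_scene.png")
cv2.imwrite("pics/c.png",np.hstack([cv2.resize(a[230:400,180:440],None,fx=1.6,fy=1.6),cv2.resize(b[150:320,330:550],None,fx=1.6,fy=1.6)]))
E
```

```text
(no output)
```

View pics/c.png

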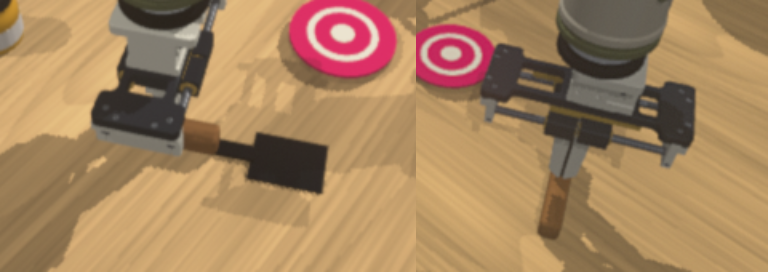

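View pics/c_wrist.png

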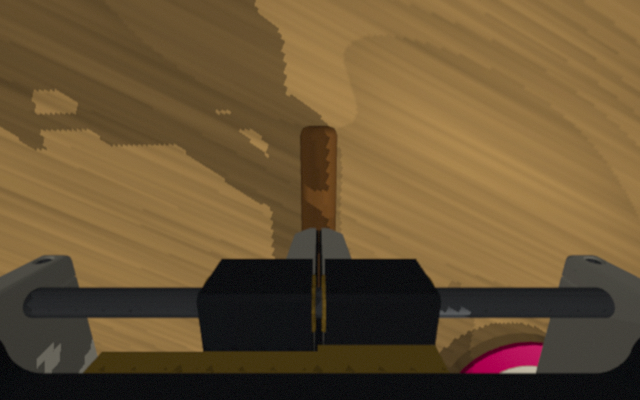

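```bash
python3 - <<'E'
from h import *
np.set_printoptions(precision=4,suppress=True)
def pt(im,u,v,T=None):
    d=im["depth"][v,u]; p=np.array([(u-im["cx"])/im["fx"]*d,(v-im["cy"])/im["fy"]*d,d])
    if T is None: return im["R"].T@(p-im["t"])
    return (T@im["mount"]@np.r_[p,1])[:3]
im,o=pickle.load(open("c_side.pkl","rb")); im2,_=pickle.load(open("c_scene.pkl","rb")); iw,ow=pickle.load(open("c_wrist.pkl","rb"))
T=np.eye(4);T[:3,:3]=Rot.from_euler('xyz',ow["orientation"]).as_matrix();T[:3,3]=ow["tcp_pos"]
print(ow["tcp_pos"],o["tcp_pos"],ow["width"],o["force"])
S=lambda u,v:(int(180+u/1.6),int(230+v/1.6))
for n,p in [("blade nw",(258,140)),("bl",(290,160)),("tip",(322,150)),("tip2",(318,185)),("handle",(205,132)),("counter",(250,205)),("counter",(350,220))]:
    print("side",n,pt(im,*S(*p)))
S=lambda u,v:(int(330+(u-416)/1.6),int(150+v/1.6))
for n,p in [("h",(556,190)),("h",(550,225)),("counter",(590,240)),("finger",(568,160))]: print("scene",n,pt(im2,*S(*p)))
for n,p in [("h",(318,140)),("h",(318,180)),("h",(318,220)),("f",(308,240)),("f",(305,255)),("c",(400,200))]: print("wrist",n,pt(iw,*p,T))
E
```

```text
[0.5619 0.2838 0.0224] [0.562  0.2838 0.0224] 0.0004842666050338318 [-2.1534 -1.2482  6.6884]
side blade nw [0.4906 0.2315 0.0028]
side bl [0.4528 0.2311 0.0026]
side tip [0.4355 0.2007 0.0019]
side tip2 [0.4186 0.236  0.002 ]
side handle [0.5265 0.2702 0.028 ]
side counter [ 0.4565  0.291  -0.001 ]
side counter [0.3767 0.2482 0.0027]
scene h [0.5868 0.2929 0.0288]
scene h [0.6253 0.3125 0.0273]
scene counter [0.5958 0.3465 0.0015]
scene finger [0.5697 0.29   0.0596]
wrist h [0.6179 0.3116 0.028 ]
wrist h [0.5966 0.3014 0.0276]
wrist h [0.5742 0.2907 0.0291]
wrist f [0.5664 0.2933 0.0459]
wrist f [0.5662 0.2941 0.0646]
wrist c [ 0.6033  0.2399 -0.    ]
```

```bash
python3 - <<'E'
from h import *
np.set_printoptions(precision=4,suppress=True)
iw,ow=pickle.load(open("c_wrist.pkl","rb"))
T=np.eye(4);T[:3,:3]=Rot.from_euler('xyz',ow["orientation"]).as_matrix();T[:3,3]=ow["tcp_pos"]
def pt(im,u,v):
    d=im["depth"][v,u]; p=np.array([(u-im["cx"])/im["fx"]*d,(v-im["cy"])/im["fy"]*d,d]); return (T@im["mount"]@np.r_[p,1])[:3]
for v in range(222,262,4): print(v,[pt(iw,u,v).round(4).tolist() for u in (295,306,312,330,336,345)])
cv2.imwrite("pics/d.png",cv2.resize(cv2.cvtColor(iw["color"],4)[190:290,240:400],None,fx=5,fy=5))
for f in ["a_wrist"]:
    im=pickle.load(open(f+".pkl","rb")); cv2.imwrite("pics/d2.png",cv2.resize(cv2.cvtColor(im["color"],4)[200:300,160:480],None,fx=2.5,fy=2.5))
E
```

```text
222 [[0.5562, 0.3006, 0.0006], [0.5693, 0.2967, 0.0279], [0.5709, 0.2933, 0.0277], [0.5757, 0.2831, 0.0276], [0.569, 0.2738, 0.0006], [0.5715, 0.2676, -0.0004]]
226 [[0.5534, 0.2994, 0.0008], [0.5668, 0.2955, 0.0276], [0.5688, 0.2923, 0.0286], [0.5737, 0.2822, 0.029], [0.5659, 0.2722, -0.0002], [0.5688, 0.2663, -0.0002]]
230 [[0.5502, 0.298, -0.0], [0.5659, 0.2949, 0.0316], [0.5674, 0.2916, 0.0314], [0.5723, 0.2817, 0.0318], [0.5632, 0.2709, 0.0], [0.5662, 0.265, 0.0004]]
234 [[0.5471, 0.2966, -0.0006], [0.5659, 0.2946, 0.0375], [0.5672, 0.2913, 0.0369], [0.572, 0.2817, 0.0373], [0.5739, 0.2788, 0.0385], [0.5632, 0.2635, -0.0001]]
238 [[0.5635, 0.3002, 0.044], [0.5662, 0.2945, 0.0439], [0.5675, 0.2913, 0.0435], [0.572, 0.282, 0.0435], [0.5734, 0.2788, 0.0433], [0.5606, 0.2622, 0.0007]]
242 [[0.5635, 0.2998, 0.0491], [0.566, 0.2942, 0.0488], [0.567, 0.291, 0.0477], [0.5712, 0.2818, 0.0473], [0.5728, 0.2789, 0.0477], [0.5748, 0.2742, 0.0472]]
246 [[0.5634, 0.2993, 0.0535], [0.5662, 0.294, 0.054], [0.5675, 0.2911, 0.0539], [0.5714, 0.2821, 0.0532], [0.5729, 0.2792, 0.0533], [0.5752, 0.275, 0.0539]]
250 [[0.5635, 0.2989, 0.0582], [0.5658, 0.2937, 0.0578], [0.5676, 0.291, 0.0589], [0.5718, 0.2826, 0.0593], [0.573, 0.2797, 0.0588], [0.5753, 0.2756, 0.0594]]
254 [[0.5642, 0.2988, 0.064], [0.5658, 0.2935, 0.0623], [0.568, 0.2911, 0.0642], [0.5716, 0.2827, 0.0633], [0.5724, 0.2796, 0.0623], [0.575, 0.2759, 0.0636]]
258 [[0.564, 0.2984, 0.0675], [0.5658, 0.2933, 0.0664], [0.5675, 0.2908, 0.0673], [0.5713, 0.2827, 0.0672], [0.5723, 0.2799, 0.0666], [0.5748, 0.2763, 0.068]]
```

View pics/d.png

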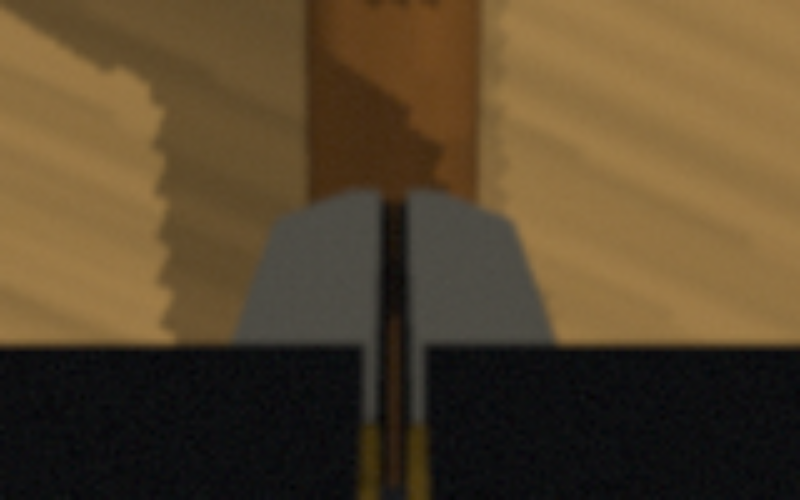

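```bash
python3 - <<'E'
from h import *
np.set_printoptions(precision=4,suppress=True)
iw,ow=pickle.load(open("w1.pkl","rb")); im0=pickle.load(open("a_wrist.pkl","rb"))
def pt(im,u,v):
    d=im["depth"][v,u]; p=np.array([(u-im["cx"])/im["fx"]*d,(v-im["cy"])/im["fy"]*d,d]); return (im["mount"]@np.r_[p,1])[:3]
for im in (im0,iw):
  for v in range(226,262,5): print(v,[pt(im,u,v).round(3).tolist() for u in (396,402,410,225,235,241)])
E
```

```text
226 [[0.185, 0.104, 0.066], [0.212, 0.12, 0.076], [0.212, 0.132, 0.077], [0.174, -0.122, 0.061], [0.176, -0.109, 0.062], [0.175, -0.101, 0.061]]
231 [[-0.008, 0.047, -0.008], [-0.011, 0.05, -0.009], [-0.01, 0.055, -0.009], [0.176, -0.123, 0.069], [-0.01, -0.052, -0.009], [-0.007, -0.049, -0.008]]
236 [[-0.013, 0.046, -0.007], [-0.018, 0.048, -0.009], [-0.018, 0.053, -0.009], [-0.018, -0.055, -0.009], [-0.018, -0.049, -0.009], [-0.014, -0.047, -0.008]]
241 [[-0.015, 0.046, -0.005], [-0.022, 0.047, -0.008], [-0.024, 0.051, -0.009], [-0.024, -0.053, -0.009], [-0.022, -0.048, -0.008], [-0.014, -0.047, -0.004]]
246 [[-0.016, 0.046, -0.002], [-0.026, 0.046, -0.007], [-0.032, 0.049, -0.01], [-0.031, -0.051, -0.009], [-0.027, -0.047, -0.007], [-0.015, -0.047, -0.001]]
251 [[-0.017, 0.046, 0.001], [-0.028, 0.046, -0.004], [-0.036, 0.047, -0.009], [-0.038, -0.049, -0.01], [-0.028, -0.047, -0.005], [-0.016, -0.047, 0.001]]
256 [[-0.017, 0.046, 0.004], [-0.029, 0.046, -0.002], [-0.04, 0.046, -0.008], [-0.04, -0.049, -0.008], [-0.028, -0.047, -0.002], [-0.016, -0.047, 0.005]]
261 [[-0.018, 0.046,
[... 663 characters left out ...]
 [-0.025, -0.053, -0.009], [-0.022, -0.048, -0.007], [-0.015, -0.047, -0.004]]
246 [[-0.015, 0.046, -0.001], [-0.028, 0.046, -0.007], [-0.032, 0.048, -0.009], [-0.031, -0.051, -0.008], [-0.027, -0.047, -0.006], [-0.015, -0.047, -0.001]]
251 [[-0.017, 0.046, 0.002], [-0.027, 0.046, -0.003], [-0.037, 0.047, -0.008], [-0.038, -0.049, -0.009], [-0.027, -0.047, -0.003], [-0.017, -0.047, 0.002]]
256 [[-0.018, 0.046, 0.005], [-0.028, 0.046, -0.001], [-0.04, 0.046, -0.007], [-0.04, -0.048, -0.007], [-0.028, -0.047, -0.001], [-0.017, -0.047, 0.005]]
261 [[-0.019, 0.046, 0.008], [-0.028, 0.046, 0.002], [-0.041, 0.046, -0.005], [-0.045, -0.047, -0.007], [-0.029, -0.047, 0.002], [-0.019, -0.047, 0.007]]
```

View pics/d2.png

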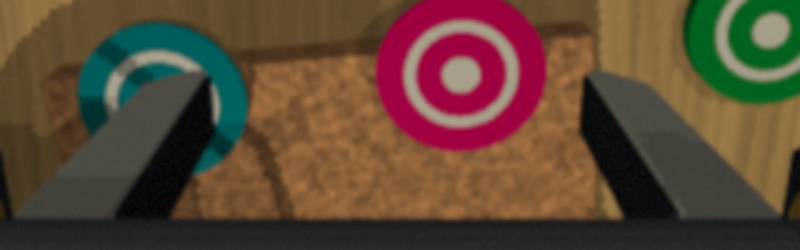

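The wrist depth shows the fingertips about 7 mm behind the reported TCP, where the interface text says 19 mm ahead. They closed on top of the handle, and the spatula hasn't moved. I'll use the measured offset: rise, open, then go about 26 mm deeper while watching the force.

Call:
send_rows([
  [[0,-0.5,0],[-0.015,0,0.002],1],
  [[0,0,0],[0,0,0.001],1],
  [[0,0,0],[0,0,0],1],
  [[0,0,0],[0,0,0],1],
  [[0,0,0],[0,0,0],1],
])

```text
time: 3.98
tcp_pos: [0.5575, 0.2819, 0.0348]
orientation: [-0.11, 1.568, -2.807]
force: [-0.7, 0.4, -0.5]
width: 0.029
```

Call:
send_rows([
  [[0,0,0],[0,0,0],1],
  [[0,0,0],[0,0,0],1],
  [[0,0,0],[0,0,0],1],
])

```text
time: 4.23
tcp_pos: [0.5564, 0.2814, 0.0327]
orientation: [-0.091, 1.565, -2.787]
force: [-0.1, 0.0, -0.0]
width: 0.0494
```

```bash
python3 - <<'E'
from h import *
from bench import r
plan(r,[.558,.2824,.0],-64.5)
E
```

```text
t 4.23 pos [0.5564 0.2814 0.0327] d [ 0.0016  0.001  -0.0327] rv [-0.01  0.31  0.03] F [-0.07  0.02 -0.01] w 0.0494 n 1
[[[-0.01,0.31,0.03],[0.0327,-0.0002,-0.0021],1]]
```

Call:
send_rows([
  [[0,0.3,0],[0.012,0,-0.001],1],
  [[0,0,0],[0.012,0,-0.0005],1],
  [[0,0,0],[0.005,0,0],1],
  [[0,0,0],[0.001,0,0],1],
])

```text
time: 4.57
tcp_pos: [0.5579, 0.2821, 0.001]
orientation: [-2.104, 1.57, 1.483]
force: [0.5, -0.3, -0.3]
width: 0.0757
```

```bash
python3 - <<'E'
from h import *
from bench import r
plan(r,[.558,.2824,-.002],-64.5)
E
```

```text
t 4.57 pos [0.5579 0.2821 0.001 ] d [ 0.0001  0.0003 -0.003 ] rv [-0.01 -0.02  0.03] F [ 0.5  -0.29 -0.34] w 0.0757 n 1
[[[-0.01,-0.02,0.03],[0.003,-0.0002,-0.0002],1]]
```

Below counter level as reported, with no contact force, which confirms the offset. Closing now.

Call:
send_rows([
  [[0,0,0],[0.002,0,0],0],
  [[0,0,0],[0,0,0],0],
  [[0,0,0],[0,0,0],0],
  [[0,0,0],[0,0,0],0],
  [[0,0,0],[0,0,0],0],
])

```text
time: 4.98
tcp_pos: [0.5575, 0.282, -0.0016]
orientation: [-0.402, 1.569, -3.099]
force: [0.2, -0.6, -0.2]
width: 0.0515
```

Call:
send_rows([
  [[0,0,0],[0.0005,0,0],0],
  [[0,0,0],[0,0,0],0],
  [[0,0,0],[0,0,0],0],
  [[0,0,0],[0,0,0],0],
  [[0,0,0],[0,0,0],0],
])

```text
time: 5.4
tcp_pos: [0.5585, 0.2824, -0.0006]
orientation: [-2.762, 1.57, 0.825]
force: [0.0, -0.0, -0.7]
width: 0.0218
```

Call:
send_rows([
  [[0,0,0],[0,0,0],0],
  [[0,0,0],[0,0,0],0],
  [[0,0,0],[0,0,0],0],
])

```text
time: 5.65
tcp_pos: [0.5585, 0.2824, -0.0006]
orientation: [-2.777, 1.57, 0.81]
force: [0.1, 0.4, -1.0]
width: 0.0217
```

```bash
python3 - <<'E'
from h import *
from bench import r
plan(r,[.558,.2824,-.002],-64.5)
E
```

```text
t 5.65 pos [ 0.5585  0.2824 -0.0006] d [-0.0005 -0.     -0.0014] rv [-0.01 -0.06  0.02] F [ 0.06  0.39 -1.03] w 0.0217 n 1
[[[-0.01,-0.06,0.02],[0.0014,-0.0002,0.0005],1]]
```

Gripped: width is 21.7 mm. Next I lift and turn toward the staging pose.

Call:
send_rows([
  [[0,0,0],[-0.02,0,0],0],
  [[0,0,0],[-0.03,0,0],0],
  [[0,0,0],[-0.03,0,0],0],
  [[0,0,0],[-0.01,0,0],0],
  [[0,0,0],[0,0,0],0],
])

```text
time: 6.07
tcp_pos: [0.5554, 0.281, 0.0884]
orientation: [-0.125, 1.564, -2.822]
force: [0.5, 0.8, -0.1]
width: 0.0219
```

```bash
python3 - <<'E'
from h import *
from bench import r
rows=plan(r,[.6115,.167,.09],5,n=12,grip=0)
print(rows[5:10]);print(rows[10:])
E
```

```text
t 6.07 pos [0.5554 0.281  0.0884] d [ 0.0561 -0.114   0.0016] rv [-69.51   0.32   0.28] F [ 0.52  0.84 -0.1 ] w 0.0219 n 12
[[[-5.79,0.03,0.02],[-0.0001,0.0106,-0.0001],0],[[-5.79,0.03,0.02],[-0.0001,0.0106,0.0009],0],[[-5.79,0.03,0.02],[-0.0001,0.0104,0.002],0],[[-5.79,0.03,0.02],[-0.0001,0.0101,0.003],0],[[-5.79,0.03,0.02],[-0.0001,0.0098,0.004],0]]
[[[-5.79, 0.03, 0.02], [-0.0001, 0.0093, 0.005], 0], [[-5.79, 0.03, 0.02], [-0.0001, 0.0088, 0.0059], 0], [[-5.79, 0.03, 0.02], [-0.0001, 0.0081, 0.0068], 0], [[-5.79, 0.03, 0.02], [-0.0001, 0.0074, 0.0076], 0], [[-5.79, 0.03, 0.02], [-0.0001, 0.0066, 0.0083], 0]]
[[[-5.79, 0.03, 0.02], [-0.0001, 0.0057, 0.0089], 0], [[-5.79, 0.03, 0.02], [-0.0001, 0.0048, 0.0094], 0]]
```

Call:
send_rows([
  [[-5.8,0,0],[0,0.0106,0],0],
  [[-5.8,0,0],[0,0.0106,0.001],0],
  [[-5.8,0,0],[0,0.0104,0.002],0],
  [[-5.8,0,0],[0,0.01,0.003],0],
  [[-5.8,0,0],[0,0.0098,0.004],0],
])

```text
time: 6.48
tcp_pos: [0.5773, 0.234, 0.0826]
orientation: [-0.761, 1.562, -2.93]
force: [0.8, -0.7, -0.6]
width: 0.022
```

Call:
send_rows([
  [[-5.8,0,0],[0,0.0093,0.005],0],
  [[-5.8,0,0],[0,0.0088,0.006],0],
  [[-5.8,0,0],[0,0.008,0.007],0],
  [[-5.8,0,0],[0,0.0074,0.0076],0],
  [[-5.8,0,0],[0,0.0066,0.0083],0],
])

```text
time: 6.9
tcp_pos: [0.5983, 0.1835, 0.0712]
orientation: [-1.277, 1.551, -2.914]
force: [-0.6, 0.2, -1.3]
width: 0.022
```

```bash
python3 - <<'E'
from h import *
from bench import r
plan(r,[.6115,.167,.09],5,grip=0)
E
```

```text
t 6.9 pos [0.5983 0.1835 0.0712] d [ 0.0132 -0.0165  0.0188] rv [-8.79  0.25  1.13] F [-0.58  0.18 -1.32] w 0.022 n 2
[[[-4.4,0.12,0.56],[-0.0095,0.0069,0.0078],0],[[-4.4,0.12,0.56],[-0.0095,0.0064,0.0083],0]]
```

Call:
send_rows([
  [[-4.4,0.1,0.6],[-0.0015,0.007,0.008],0],
  [[-4.4,0.1,0.6],[-0.0015,0.006,0.008],0],
  [[0,0,0],[0,0,0],0],
  [[0,0,0],[0,0,0],0],
])

```text
time: 7.23
tcp_pos: [0.6083, 0.1635, 0.0652]
orientation: [-1.286, 1.563, -2.76]
force: [-0.4, 0.0, -1.6]
width: 0.0217
```

```bash
cat > look.py <<'E'
import sys
from h import *
from bench import r
tag=sys.argv[1]
print(r.get_obs()["tcp_pos"].round(4))
out=[]
for n,b in [("side",(240,90,520,340)),("scene",(180,60,460,310))]:
    im=r.get_image(n); pickle.dump((im,r.get_obs()),open(f"{tag}_{n}.pkl","wb"))
    x0,y0,x1,y1=b; out.append(cv2.resize(cv2.cvtColor(im["color"],4)[y0:y1,x0:x1],None,fx=1.42,fy=1.42,interpolation=cv2.INTER_CUBIC))
cv2.imwrite(f"pics/{tag}.png",np.hstack(out))
E
python3 look.py e1; python3 - <<'E'
from h import *
from bench import r
plan(r,[.6115,.167,.07],5,grip=0)
E
```

```text
[0.6083 0.1635 0.0652]
t 7.33 pos [0.6081 0.1639 0.0655] d [0.0034 0.0031 0.0045] rv [0.56 0.13 0.43] F [-0.16 -0.03 -0.77] w 0.0218 n 1
[[[0.56,0.13,0.43],[-0.0046,0.0036,-0.0028],0]]
```

View pics/e1.png

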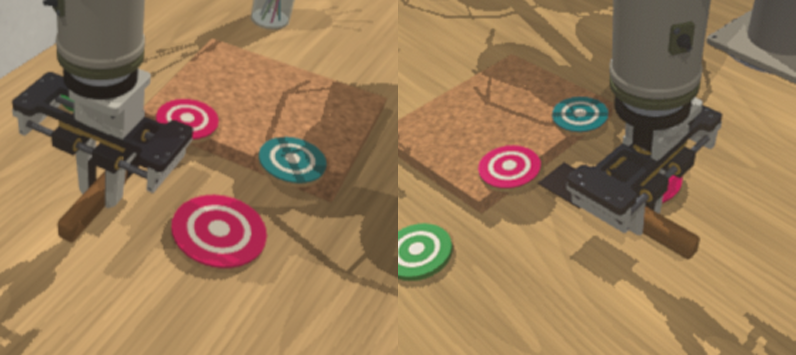

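```bash
cat >> h.py <<'E'
def cloud(im):
    d=im["depth"]; v,u=np.mgrid[:400,:640]
    P=np.stack([(u-im["cx"])/im["fx"]*d,(v-im["cy"])/im["fy"]*d,d],-1)
    return (P-im["t"])@im["R"]
E
python3 - <<'E'
from h import *
np.set_printoptions(precision=4,suppress=True)
im,o=pickle.load(open("e1_scene.pkl","rb")); W=cloud(im)
print(o["tcp_pos"], np.degrees(0))
h=cv2.cvtColor(im["color"],cv2.COLOR_RGB2HSV)
m=(h[...,2]<75)&(W[...,2]>0.05)&(W[...,2]<.09)&(W[...,1]<.11)&(W[...,1]>-.1)&(W[...,0]>.5)
P=W[m]; print(len(P),P.min(0),P.max(0))
# fit plane
A=np.c_[P[:,:2],np.ones(len(P))]; print(np.linalg.lstsq(A,P[:,2],rcond=None)[0])
q=cv2.minAreaRect(P[:,:2].astype(np.float32)); print(q,cv2.boxPoints(q))
# board edges: cork points top
for n in("a_scene","a_side"):
    im=pickle.load(open(n+".pkl","rb")); W=cloud(im)
    m=(abs(W[...,2]-.026)<.005)&(W[...,0]>.35)&(W[...,0]<.8)&(W[...,1]>-.35)&(W[...,1]<0)
    h=cv2.cvtColor(im["color"],cv2.COLOR_RGB2HSV); m&=(h[...,0]<16)
    m=cv2.morphologyEx(m.astype(np.uint8),cv2.MORPH_OPEN,np.ones((3,3)))>0
    P=W[m]; t=np.radians(5); yb=P[:,:2]@[-np.sin(t),np.cos(t)]; xb=P[:,:2]@[np.cos(t),np.sin(t)]
    print(n,len(P),"z",np.median(P[:,2]))
    pts=[]
    for x in np.arange(.44,.70,.02):
        s=abs(xb-x)<.01; pts.append([x,np.percentile(yb[s],99)] if s.sum()>10 else [x,np.nan])
    print(np.array(pts).T)
    C=np.array([.632,-.067]); print("C yb",C@[-np.sin(t),np.cos(t)],"xb",C@[np.cos(t),np.sin(t)])
E
```

```text
[0.6081 0.1639 0.0655] 0.0
316 [0.5978 0.0141 0.0666] [0.6491 0.0713 0.0721]
[-0.0087  0.0014  0.0749]
((0.6220104098320007, 0.04240760952234268), (0.050946950912475586, 0.053858693689107895), 5.339900016784668) [[0.5941 0.0668]
 [0.5992 0.0132]
 [0.6499 0.018 ]
 [0.6449 0.0716]]
a_scene 6886 z 0.027021935217627652
[[ 0.44    0.46    0.48    0.5     0.52    0.54    0.56    0.58    0.6
   0.62    0.64    0.66    0.68  ]
 [-0.1774 -0.1818 -0.1734 -0.1125 -0.1092 -0.1092 -0.1097 -0.1121 -0.1737
  -0.1779 -0.1698 -0.1397 -0.1087]]
C yb -0.12182747418866692 xb 0.6237556144298901
a_side 7887 z 0.02657837247544419
[[ 0.44    0.46    0.48    0.5     0.52    0.54    0.56    0.58    0.6
   0.62    0.64    0.66    0.68  ]
 [-0.1739 -0.1835 -0.181  -0.1611 -0.111  -0.1106 -0.1111 -0.1105 -0.168
  -0.1815 -0.1795 -0.1634 -0.11  ]]
C yb -0.12182747418866692 xb 0.6237556144298901
```

The blade top is level at z≈0.069, its front edge is at (0.6245, 0.0156), and the yaw is about 5.3°. The board edge is confirmed at 5°, so the coaster juts about 31 mm. I'll descend and then insert.

Call:
send_rows([
  [[0.3,0.1,0.4],[0.015,0.001,0],0],
  [[0,0,0],[0.015,0,0],0],
  [[0,0,0],[0.013,0,0],0],
  [[0,0,0],[0.002,0,0],0],
  [[0,0,0],[0,0,0],0],
])

```text
time: 7.75
tcp_pos: [0.6083, 0.167, 0.0183]
orientation: [-2.977, 1.571, 1.821]
force: [0.0, 0.2, -0.7]
width: 0.022
```

```bash
python3 - <<'E'
from h import *
from bench import r
plan(r,[.6100,.1643,.015],5,grip=0)
plan(r,[.6152,.1045,.015],5,n=6,grip=0)
E
```

```text
t 7.75 pos [0.6083 0.167  0.0183] d [ 0.0017 -0.0027 -0.0033] rv [-0.07 -0.02  0.  ] F [ 0.    0.2  -0.73] w 0.022 n 1
[[[-0.07,-0.02,0.0],[0.0033,0.0014,0.0029],0]]
t 7.75 pos [0.6083 0.167  0.0183] d [ 0.0069 -0.0625 -0.0033] rv [-0.07 -0.02  0.  ] F [ 0.    0.2  -0.73] w 0.022 n 6
[[[-0.01,-0.0,0.0],[0.0006,0.0002,0.0105],0],[[-0.01,-0.0,0.0],[0.0006,0.0002,0.0105],0],[[-0.01,-0.0,0.0],[0.0006,0.0002,0.0105],0],[[-0.01,-0.0,0.0],[0.0006,0.0002,0.0105],0],[[-0.01,-0.0,0.0],[0.0006,0.0002,0.0105],0]]
```

Call:
send_rows([
  [[0,0,0],[0.002,0.001,0.003],0],
  [[0,0,0],[0.001,0.0005,0.01],0],
  [[0,0,0],[0,0,0.012],0],
  [[0,0,0],[0,0,0.008],0],
  [[0,0,0],[0,0,0],0],
])

```text
time: 8.17
tcp_pos: [0.6139, 0.1319, 0.0168]
orientation: [1.495, 1.569, 0.011]
force: [0.2, -0.4, -0.6]
width: 0.0217
```

```bash
python3 - <<'E'
from h import *
from bench import r
plan(r,[.6152,.1045,.015],5,n=3,grip=0)
E
```

```text
t 8.17 pos [0.6139 0.1319 0.0168] d [ 0.0013 -0.0274 -0.0018] rv [-0.02  0.01 -0.09] F [ 0.2  -0.37 -0.64] w 0.0217 n 3
[[[-0.01,0.0,-0.03],[0.0006,-0.0003,0.0091],0],[[-0.01,0.0,-0.03],[0.0006,-0.0003,0.0091],0],[[-0.01,0.0,-0.03],[0.0006,-0.0003,0.0091],0]]
```

Call:
send_rows([
  [[0,0,0],[0.001,0,0.009],0],
  [[0,0,0],[0.0005,0,0.009],0],
  [[0,0,0],[0,0,0.006],0],
  [[0,0,0],[0,0,0],0],
])

```text
time: 8.5
tcp_pos: [0.6175, 0.1038, 0.0169]
orientation: [1.534, 1.567, 0.047]
force: [0.7, -0.2, -0.6]
width: 0.0215
```

```bash
python3 look.py e2; python3 - <<'E'
from h import *
from bench import r
plan(r,[.6152,.1045,.015],5,grip=0)
E
```

```text
[0.6175 0.1038 0.0169]
t 8.6 pos [0.6174 0.1049 0.0168] d [-0.0022 -0.0004 -0.0018] rv [-0.15 -0.02 -0.24] F [-0.45  0.57 -1.85] w 0.022 n 1
[[[-0.15,-0.02,-0.24],[0.0018,-0.0022,0.0002],0]]
```

View pics/e2.png

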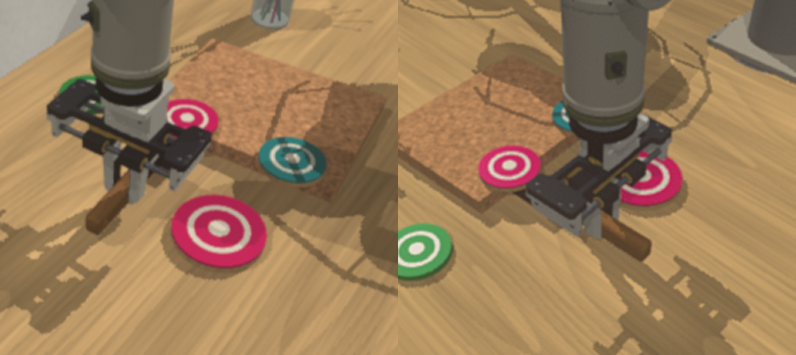

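The blade is under the overhang in both views and the coaster hasn't moved. I'll lift in small arcs.

Call:
send_rows([
  [[0,0,-0.2],[-0.006,-0.0015,0],0],
  [[0,0,0],[-0.008,-0.0005,0],0],
  [[0,0,0],[-0.008,0,0],0],
  [[0,0,0],[-0.004,0,0],0],
  [[0,0,0],[0,0,0],0],
])

```text
time: 9.02
tcp_pos: [0.6147, 0.1063, 0.0456]
orientation: [-2.864, 1.57, 1.934]
force: [0.2, -0.2, -1.0]
width: 0.0218
```

```bash
cat > st.py <<'E'
from h import *
from bench import r
o=r.get_obs(); p=o["tcp_pos"]; t=np.radians(5)
R=Rot.from_euler('xyz',o["orientation"]); rv=(R.inv()*Rot.from_matrix(Rdown(5))).as_rotvec(degrees=True)
yb=p[:2]@[-np.sin(t),np.cos(t)]-.1495; xb=p[:2]@[np.cos(t),np.sin(t)]
y=yb+.1668; z=p[2]+.0031-.026
print("t",round(o["time"],2),"xb",round(xb,4),"tip y,z rel pivot",round(y,4),round(z,4),"s",round(np.hypot(y,z),4),"th",round(np.degrees(np.arctan2(z,y)),1),"rv",rv.round(2),"F",o["force"].round(2),"w",round(o["width"],4))
E
python3 st.py; python3 look.py e3
```

```text
t 9.02 xb 0.6216 tip y,z rel pivot 0.0696 0.0227 s 0.0732 th 18.1 rv [-0.06 -0.05  0.02] F [ 0.23 -0.22 -0.96] w 0.0218
[0.6147 0.1063 0.0456]
```

View pics/e3.png

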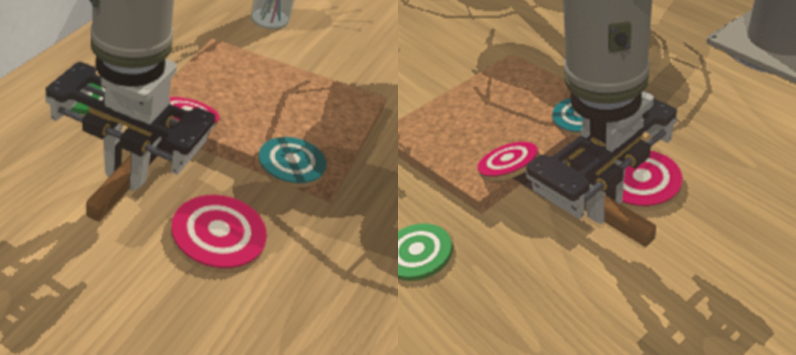

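The coaster tilts about its far edge. Continuing.

Call:
send_rows([
  [[0,0,0],[-0.006,0.0005,0.0025],0],
  [[0,0,0],[-0.007,0,0.0035],0],
  [[0,0,0],[-0.007,0,0.004],0],
  [[0,0,0],[-0.006,0,0.005],0],
  [[0,0,0],[-0.004,0,0.003],0],
])

```text
time: 9.53
tcp_pos: [0.6151, 0.0874, 0.0756]
orientation: [-1.798, 1.566, 3.002]
force: [0.1, 0.4, -0.9]
width: 0.0219
```

```bash
python3 st.py; python3 look.py e4
```

```text
t 9.53 xb 0.6204 tip y,z rel pivot 0.0507 0.0527 s 0.0731 th 46.1 rv [ 0.01 -0.06  0.25] F [ 0.13  0.41 -0.87] w 0.0219
[0.6151 0.0874 0.0756]
```

View pics/e4.png

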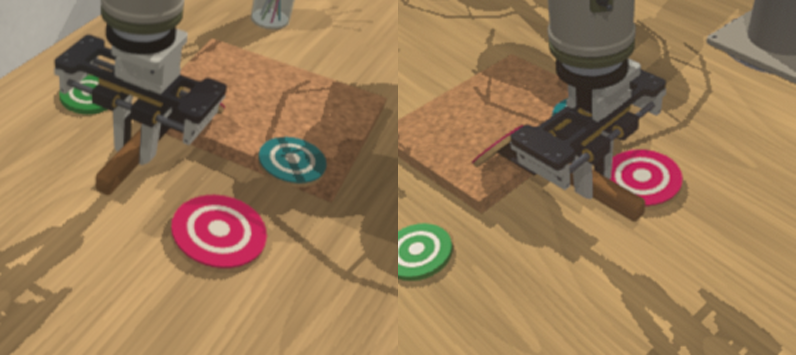

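Call:
send_rows([
  [[0,0,0.2],[-0.005,0.0005,0.005],0],
  [[0,0,0],[-0.005,0.0005,0.006],0],
  [[0,0,0],[-0.004,0,0.007],0],
  [[0,0,0],[-0.004,0,0.007],0],
  [[0,0,0],[-0.002,0,0.004],0],
])

```text
time: 10.05
tcp_pos: [0.6188, 0.0562, 0.0969]
orientation: [-2.718, 1.57, 2.082]
force: [-0.0, -0.8, 0.4]
width: 0.0218
```

```bash
python3 st.py; python3 look.py e5
```

```text
t 10.05 xb 0.6214 tip y,z rel pivot 0.0193 0.074 s 0.0765 th 75.4 rv [ 0.01 -0.06  0.03] F [-0.04 -0.81  0.44] w 0.0218
[0.6188 0.0562 0.0969]
```

View pics/e5.png

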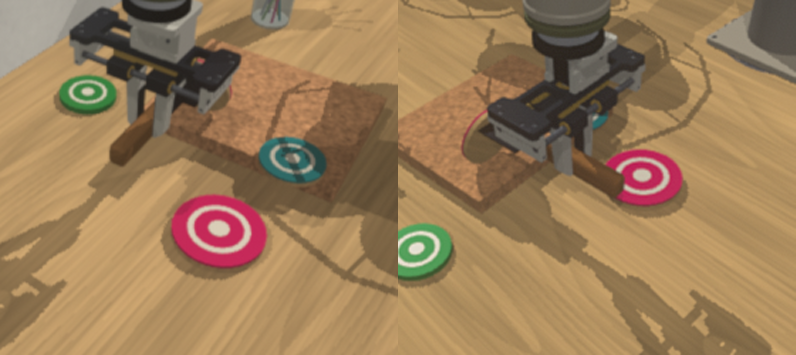

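Near 75° now, with the rim seen bare-face toward the camera at about (475,130). I'll push past upright at constant height.

Call:
send_rows([
  [[0,0,0],[-0.001,0.0005,0.006],0],
  [[0,0,0],[-0.0005,0,0.006],0],
  [[0,0,0],[-0.0005,0,0.006],0],
  [[0,0,0],[0,0,0.006],0],
  [[0,0,0],[0,0,0.004],0],
])

```text
time: 10.57
tcp_pos: [0.6215, 0.0266, 0.098]
orientation: [-2.349, 1.569, 2.451]
force: [0.3, 0.7, 0.1]
width: 0.0215
```

```bash
python3 st.py; python3 look.py e6
```

```text
t 10.57 xb 0.6214 tip y,z rel pivot -0.0103 0.0751 s 0.0758 th 97.8 rv [ 0.03 -0.09  0.09] F [0.35 0.71 0.14] w 0.0215
[0.6215 0.0266 0.098 ]
```

View pics/e6.png

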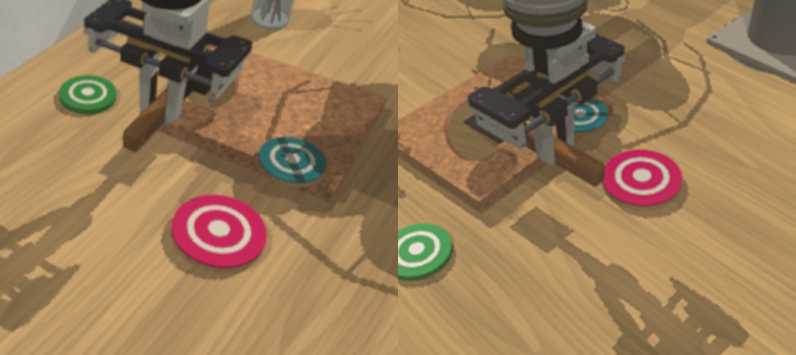

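Call:
send_rows([
  [[0,0,0],[0,0,0.005],0],
  [[0,0,0],[0,0,0.005],0],
  [[0,0,0],[0,0,0.003],0],
  [[0,0,0],[0,0,0],0],
  [[0,0,0],[0,0,0],0],
])

```text
time: 11.08
tcp_pos: [0.6225, 0.0125, 0.0977]
orientation: [-2.319, 1.568, 2.48]
force: [0.1, 0.5, -0.3]
width: 0.0216
```

```bash
python3 st.py; python3 look.py e7
```

```text
t 11.08 xb 0.6212 tip y,z rel pivot -0.0245 0.0748 s 0.0787 th 108.2 rv [-0.02 -0.11  0.12] F [ 0.15  0.52 -0.27] w 0.0216
[0.6225 0.0125 0.0977]
```

View pics/e7.png

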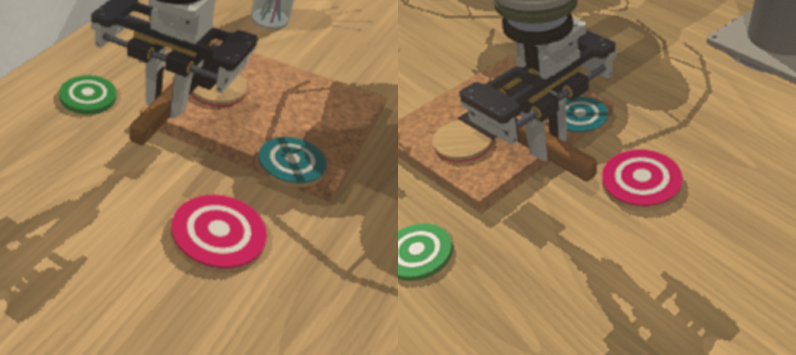

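The coaster now lies bare wood up at (462,140) in the crop. I'll back off along +y and lay the spatula down.

Call:
send_rows([
  [[0,0,0],[0,0,-0.015],0],
  [[0,0,0],[0,0,-0.025],0],
  [[0,0,0],[0,0,-0.025],0],
  [[0,0,0],[0,0,-0.025],0],
  [[0,0,0],[0,0,-0.025],0],
])

```text
time: 11.6
tcp_pos: [0.6125, 0.1293, 0.0981]
orientation: [-2.318, 1.569, 2.474]
force: [0.5, -0.3, -1.9]
width: 0.0216
```

Call:
send_rows([
  [[0,0,0],[0,0,-0.025],0],
  [[0,0,0],[0,0,-0.025],0],
  [[0,0,0],[0,0,-0.015],0],
  [[0,0,0],[0,0,-0.005],0],
  [[0,0,0],[0,0,0],0],
])

```text
time: 12.02
tcp_pos: [0.6032, 0.2132, 0.0985]
orientation: [-2.834, 1.566, 1.967]
force: [-0.3, -0.2, -0.4]
width: 0.0216
```

```bash
python3 st.py; python3 look.py e8;python3 - <<'E'
from h import *
from bench import r
plan(r,[.605,.21,0],5,grip=0)
im,_=pickle.load(open("e8_scene.pkl","rb")); W=cloud(im); print("jar",W[370,335],W[345,335],"coaster",W[int(60+140/1.42),int(180+64/1.42)])
E
```

```text
t 12.02 xb 0.6195 tip y,z rel pivot 0.1772 0.0756 s 0.1926 th 23.1 rv [ 0.03 -0.25  0.08] F [-0.3  -0.22 -0.45] w 0.0216
[0.6032 0.2132 0.0985]
t 12.12 pos [0.6036 0.2115 0.0984] d [ 0.0014 -0.0015 -0.0984] rv [-0.05 -0.22  0.08] F [-0.56 -0.85  0.12] w 0.0215 n 3
[[[-0.02,-0.07,0.03],[0.0328,0.0005,0.0007],0],[[-0.02,-0.07,0.03],[0.0328,0.0005,0.0006],0],[[-0.02,-0.07,0.03],[0.0328,0.0005,0.0006],0]]
jar [0.81944739 0.32161045 0.07319473] [0.79649966 0.30001327 0.07569507] coaster [ 0.64661887 -0.163293    0.03660011]
```

View pics/e8.png

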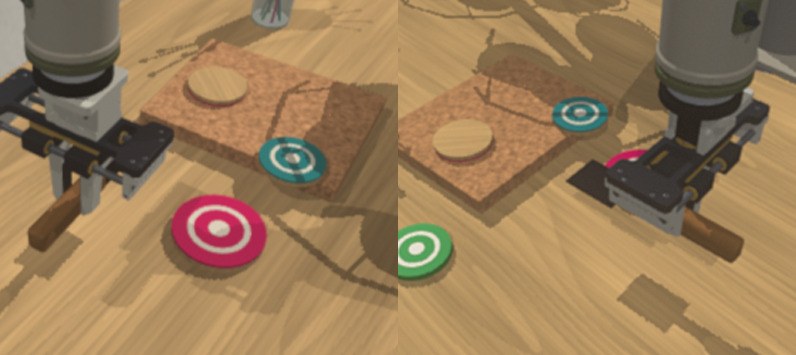

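The coaster is flat with its top at z=0.0366, bare face up, and teal is unmoved. I'll lower the spatula.

Call:
send_rows([
  [[0,-0.2,0],[0.03,0,0.001],0],
  [[0,0,0],[0.03,0,0],0],
  [[0,0,0],[0.02,0,0],0],
  [[0,0,0],[0.006,0,0],0],
  [[0,0,0],[0,0,0],0],
])

```text
time: 12.53
tcp_pos: [0.6075, 0.2052, 0.0129]
orientation: [1.443, 1.566, -0.047]
force: [-0.1, 0.6, -0.8]
width: 0.0217
```

```bash
python3 - <<'E'
from h import *
from bench import r
plan(r,[.605,.21,-.001],5,grip=0)
E
```

```text
t 12.53 pos [0.6075 0.2052 0.0129] d [-0.0025  0.0048 -0.0139] rv [-0.36  0.04 -0.28] F [-0.11  0.6  -0.85] w 0.0217 n 1
[[[-0.36,0.04,-0.28],[0.0139,-0.0022,-0.005],0]]
```

Call:
send_rows([
  [[-0.2,0,-0.2],[0.006,0,0],0],
  [[0,0,0],[0.004,0,0],0],
  [[0,0,0],[0.003,0,0],0],
  [[0,0,0],[0.001,0,0],0],
  [[0,0,0],[0,0,0],0],
])

```text
time: 12.95
tcp_pos: [0.6107, 0.2034, 0.002]
orientation: [1.528, 1.565, 0.039]
force: [-0.6, 0.2, -0.7]
width: 0.022
```

```bash
python3 - <<'E'
from h import *
from bench import r
plan(r,[.605,.21,-.001],5,grip=0)
E
```

```text
t 12.95 pos [0.6107 0.2034 0.002 ] d [-0.0057  0.0066 -0.003 ] rv [-0.31  0.01 -0.32] F [-0.65  0.2  -0.68] w 0.022 n 1
[[[-0.31,0.01,-0.32],[0.003,-0.0051,-0.0071],0]]
```

Call:
send_rows([
  [[0,0,-0.2],[0.002,0,0],0],
  [[0,0,0],[0.001,0,0],0],
  [[0,0,0],[0.0005,0,0],0],
])

```text
time: 13.2
tcp_pos: [0.6122, 0.2039, 0.0004]
orientation: [1.63, 1.566, 0.141]
force: [-0.1, 0.4, -1.2]
width: 0.0216
```

```bash
python3 - <<'E'
from h import *
from bench import r
plan(r,[.605,.21,-.001],5,grip=0)
E
```

```text
t 13.2 pos [6.122e-01 2.039e-01 4.000e-04] d [-0.0072  0.0061 -0.0014] rv [-0.29 -0.02 -0.3 ] F [-0.06  0.38 -1.24] w 0.0216 n 1
[[[-0.29,-0.02,-0.3],[0.0014,-0.0067,-0.0066],0]]
```

One mm above the counter, so I'll release it.

Call:
send_rows([
  [[0,0,0],[0.001,0,0],0],
  [[0,0,0],[0.0005,0,0],0],
  [[0,0,0],[0,0,0],0.6],
  [[0,0,0],[0,0,0],0.6],
  [[0,0,0],[0,0,0],0.6],
])

```text
time: 13.62
tcp_pos: [0.6129, 0.2044, -0.0002]
orientation: [1.643, 1.564, 0.154]
force: [0.1, 0.5, 0.4]
width: 0.0369
```

Call:
send_rows([
  [[0,0,0],[0,0,0],0.6],
  [[0,0,0],[0,0,0],0.6],
  [[0,0,0],[0,0,0],0.6],
  [[0,0,0],[0,0,0],0.6],
])

```text
time: 13.95
tcp_pos: [0.6131, 0.2046, 0.0001]
orientation: [1.659, 1.564, 0.171]
force: [-0.2, -0.2, 0.3]
width: 0.0554
```

Call:
send_rows([
  [[0,0,0],[-0.01,0,0],0.6],
  [[0,0,0],[-0.025,0,0],0.6],
  [[0,0,0],[-0.035,0,0],0.6],
  [[0,0,0],[-0.035,0,0],0.6],
  [[0,0,0],[-0.03,0,0],0.6],
])

```text
time: 14.37
tcp_pos: [0.605, 0.2025, 0.1309]
orientation: [-1.363, 1.559, -2.851]
force: [0.3, 0.4, 0.5]
width: 0.0557
```

Call:
send_rows([
  [[0,0,0],[-0.015,0,0],0.6],
  [[0,0,0],[0,0,0],0.6],
  [[0,0,0],[0,0,0],0.6],
  [[0,0,0],[0,0,0],0.6],
])

```text
time: 14.7
tcp_pos: [0.6103, 0.2039, 0.1593]
orientation: [1.628, 1.566, 0.14]
force: [0.2, -0.1, -0.7]
width: 0.0558
```

```bash
python3 look.py e9; python3 - <<'E'
from h import *
np.set_printoptions(precision=4,suppress=True)
im,_=pickle.load(open("e9_scene.pkl","rb")); im2,_=pickle.load(open("e9_side.pkl","rb"))
for n,i in(("scene",im),("side",im2)):
    W=cloud(i); h=cv2.cvtColor(i["color"],cv2.COLOR_RGB2HSV)
    m=(abs(W[...,0]-.647)<.03)&(abs(W[...,1]+.163)<.03); print(n,"coaster top z pct",np.percentile(W[m][:,2],[5,50,95]))
    P=W[m];print(np.linalg.lstsq(np.c_[P[:,:2],np.ones(len(P))],P[:,2],rcond=None)[0])
    m=(h[...,2]<75)&(abs(W[...,0]-.623)<.04)&(W[...,1]>.03)&(W[...,1]<.15)&(W[...,2]<.05); print("blade",m.sum(),np.percentile(W[m],[5,50,95],axis=0) if m.sum() else "")
    m=(abs(W[...,0]-.61)<.03)&(W[...,1]>.13)&(W[...,1]<.3)&(W[...,2]>.012)&(W[...,2]<.06); print("handle",m.sum(),np.percentile(W[m],[5,50,95],axis=0))
    tm=masks(i)["teal"]; 
    for c in fillc(tm,100):
        P=np.array([ray(i,u,v,.036)[:2] for u,v in c[:,0,:]]); cc,rr=cv2.minEnclosingCircle(P.astype(np.float32)); print("teal",np.array(cc),rr)
E
```

```text
[0.6103 0.2039 0.1593]
scene coaster top z pct [0.0353 0.037  0.0385]
[-0.0145 -0.0106  0.0445]
blade 761 [[0.6015 0.0611 0.002 ]
 [0.6227 0.096  0.0037]
 [0.6446 0.1388 0.0069]]
handle 986 [[0.6035 0.1688 0.0144]
 [0.6176 0.2245 0.0277]
 [0.626  0.2752 0.03  ]]
teal [ 0.4735 -0.0857] 0.021502772346138954
teal [ 0.4752 -0.0828] 0.04429181292653084
teal [ 0.217  -0.8796] 0.10309288650751114
side coaster top z pct [0.0344 0.0365 0.0383]
[-0.0106 -0.0113  0.0414]
blade 772 [[0.5973 0.0608 0.001 ]
 [0.6176 0.0958 0.0028]
 [0.6415 0.1363 0.0064]]
handle 948 [[0.5962 0.1675 0.0143]
 [0.605  0.2262 0.0269]
 [0.6184 0.276  0.0293]]
teal [ 0.4729 -0.0823] 0.04408448934555054
```

View pics/e9.png

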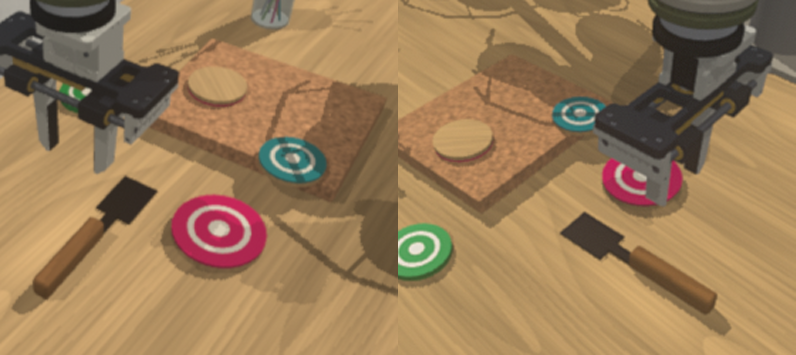

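The pictures show the coaster bare face up on the block, the spatula flat on the counter, teal where it was, and the gripper clear. I'll hand in.

```bash
python3 -c "
from bench import r
print(r.job_done())"
```

```text
the job is handed in; nothing more can be done
None
```

The pink coaster is turned over and lies flat on the cork block, bare wood up. The spatula is back down on the counter. I handed the job in at about 14.8 s of the 46 s allowed; the hand-in gives no verdict.

**How it went:** I slid the blade about 22 mm under the coaster's overhang and lifted it in a controlled arc about its far edge. I then pushed it slowly past upright until it fell over.

**Last checks, from the pictures:**
- **Pink coaster:** its top is at z≈0.037 m, level to about 1°.
- **Spatula:** the blade is at z≈0.003 m and the handle top at z≈0.028 m, so it lies flat and right way up.
- **Teal coaster:** it is within about 1 mm of where it started.
- **Gripper:** it is clear of everything, with the TCP at 0.16 m.

**What failed or disagreed:**
- **First grasp:** the jaws closed on top of the handle and pressed on it with about 7 N. The spatula did not move.
- **Fingertip position:** wrist depth showed the fingertips about 7 mm behind the reported TCP, where the interface text says 19 mm ahead. I regripped about 23 mm deeper using the measured offset, and it held at 21.7 mm for the 22 mm handle.
- **Arm drift:** it wandered by a few mm in some moves, so I corrected it from the measured pose as I went.

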